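# Mixed-up casserole lids

## Robot

A 6-joint arm with a two-finger parallel gripper is mounted at the origin on the work surface. World frame = base frame: x ahead of the robot, y to its left, z up, the work surface at z = 0. Lengths are in mm, angles in degrees, forces in N, time in s.
With the tool pointing down it reaches from about 350 to 850 mm from the base axis. Payload 8.1 kg.
Tool frame: the origin (TCP) lies between the finger pads; the fingertips stand 11 mm ahead of it and the grasp point (between the pads) lies 8 mm behind it; z points along the fingers, y is the line along which they close (so a half turn about z gives the same grasp; the last joint's range is limited). The gripper opens to 85 mm and grips with 20 to 120 N. Pads are 22 mm wide; open, the fingers measure 114 mm over their backs; the gripper's body (76 mm by 85 mm) begins 54 mm behind the grasp point. The pads swing forward as they close: fully open they stand 13 mm farther back than shut.
Start: joints at [-78.977, 7.471, 85.268, -0, 87.261, -4.893], TCP at [164.565, -576.996, 242.292] pointing down, gripper open.
Joint ranges: [-169.43, 169.43], [-51.17, 129.36], [1.28, 143.12], [-76.62, 256.62], [0, 156.53], [-152.29, 152.29]. Speed limits (degrees/s): [136.94, 136.94, 159.86, 180, 180, 180].

## Interface

Orientations are given as [roll, pitch, yaw] about the fixed x, y, z axes, in that order (R = Rz(yaw) Ry(pitch) Rx(roll)).
In Python, from bench import r, snapshot, get_calibration gives the robot as it stands.
- The arm moves only by the tool step_arm, never from a script. Its argument "rows" is a list of rows, each a list of 2 entries, a list of its own where there are three numbers: the shift along the tool's x, y, z in mm, then the turn about the tool's z in degrees. In form: [[[tx, ty, tz], yaw], ...]. A call has 1 to 12 rows; each row is the pose to reach, as a shift and turn from the pose commanded when the call began, along the tool's axes at that moment; what a row does not reach only later rows make up. A row lasts 1/10 s, in which the tool goes at most 50 mm and 8.59 degrees, less where a joint would pass 70% of its speed; a pose out of reach is approached as far as the arm can. A call with a gripper value outside its range is refused whole. "fingers" is the opening, from 0 (shut) to 1 (fully open), set as the call begins (left out, the last holds). The fingers move at their own pace and stop on an object; "squeeze" is the grip in N (left out, the last holds). Time passes only in rows, so rows that repeat a pose let the fingers close. It gives the time, the measured TCP pose, the force, the opening and the grip force at its end, in the units of the state.
- r.sense(): the state, without advancing time (a new reading comes with each control period).
- snapshot(name): name is "scene" or "top" or "wrist"; returns the picture (420x560x3 uint8, blue, green, red); there is no depth.
- get_calibration(name): a dict with "fovy" (degrees; the focal length in pixels is half the picture's height over the tangent of half this angle, whatever the lens; pixels are square), "cx", "cy" (the principal point, pixels), "dist" ([k1, k2, p1, p2, k3] as OpenCV has them; the pictures are not rectified), "eye" and "orientation" of the camera in the world. Camera axes: x right, y up, looking along -z (the intrinsics and any distortion apply to the point x, -y, -z); pixel columns grow to the right and rows downward; lengths in mm; the calibration is good to about 2 mm. A picture is of the moment at which its call begins: read the wrist's pose just before it. get_calibration takes no time and is no camera call; for the wrist camera it gives the pose at the moment of the call.
- r.hand_in(): hands the job in; it is judged then, once.
The state is a dict: "time": time; "joint_pos": joint angles; "qd": joint speeds; "joint_efforts": joint torques, N m; "tool_pos": TCP position; "tcp_rot": TCP orientation; "ft_force": force on the tool from outside, world axes, zero at the start; "wrist_torque": the same for the moment, N m; "finger_gap": finger opening in mm; "grip_force": force on a finger pad.
Only numpy, scipy, OpenCV 4.12 (cv2) and the standard library are available. Lean on these libraries where they do the work, as an engineer would, in place of code of your own. Each camera call takes 0.05 s, during which the arm holds its last target. There are 200 camera calls.

## Task

The lids of the four little casseroles have got mixed up: put every lid on the pot of its own colour, properly seated. The worktop is greasy from the ribs, so a lid may only be set down on a pot or, for the time being, on the empty cork trivet; handle the lids gently, without knocking or stacking them together, and leave the pots and the pepper mill standing where they are.

Things in the scene. Friction and masses are not known exactly. Their poses are not given: they have to be found in the camera images.
- lid_red: loose red stoneware lid, disc 111 mm across, 0.2 kg. Origin: on its axis at the disc's underside, which bears on a pot's rim; z up. Disc 4 mm thick at the edge, 9 mm at the middle; below it a centring rim 78 mm across, down to z = -6 mm. Round steel knob: stem 16 to 18 mm thick up to z = 16 mm, head 30 mm across from z = 18 to 32 mm, top at 35 mm. Starts on a pot of another colour.
- lid_yellow: loose yellow stoneware lid, disc 111 mm across, 0.2 kg. Origin: on its axis at the disc's underside, which bears on a pot's rim; z up. Disc 4 mm thick at the edge, 9 mm at the middle; below it a centring rim 78 mm across, down to z = -6 mm. Round steel knob: stem 16 to 18 mm thick up to z = 16 mm, head 30 mm across from z = 18 to 32 mm, top at 35 mm. Starts on a pot of another colour.
- lid_blue: loose blue stoneware lid, disc 111 mm across, 0.2 kg. Origin: on its axis at the disc's underside, which bears on a pot's rim; z up. Disc 4 mm thick at the edge, 9 mm at the middle; below it a centring rim 78 mm across, down to z = -6 mm. Round steel knob: stem 16 to 18 mm thick up to z = 16 mm, head 30 mm across from z = 18 to 32 mm, top at 35 mm. Starts on a pot of another colour.
- lid_green: loose green stoneware lid, disc 111 mm across, 0.2 kg. Origin: on its axis at the disc's underside, which bears on a pot's rim; z up. Disc 4 mm thick at the edge, 9 mm at the middle; below it a centring rim 78 mm across, down to z = -6 mm. Round steel knob: stem 16 to 18 mm thick up to z = 16 mm, head 30 mm across from z = 18 to 32 mm, top at 35 mm. Starts on a pot of another colour.
- pot_red: loose round red stoneware pot, 104 mm across, 55 mm high, 0.85 kg, with two red lug handles along its y that show beyond any lid (148 mm over the lugs). Origin: centre of its underside, on the worktop. Flat rim at z = 55 mm, mouth 90 mm wide; the four pots differ only in colour. A seated lid has its origin 55 mm above the pot's origin, with 5 mm of play sideways.
- pot_yellow: loose round yellow stoneware pot, 104 mm across, 55 mm high, 0.85 kg, with two yellow lug handles along its y that show beyond any lid (148 mm over the lugs). Origin: centre of its underside, on the worktop. Flat rim at z = 55 mm, mouth 90 mm wide; the four pots differ only in colour. A seated lid has its origin 55 mm above the pot's origin, with 5 mm of play sideways.
- pot_blue: loose round blue stoneware pot, 104 mm across, 55 mm high, 0.85 kg, with two blue lug handles along its y that show beyond any lid (148 mm over the lugs). Origin: centre of its underside, on the worktop. Flat rim at z = 55 mm, mouth 90 mm wide; the four pots differ only in colour. A seated lid has its origin 55 mm above the pot's origin, with 5 mm of play sideways.
- pot_green: loose round green stoneware pot, 104 mm across, 55 mm high, 0.85 kg, with two green lug handles along its y that show beyond any lid (148 mm over the lugs). Origin: centre of its underside, on the worktop. Flat rim at z = 55 mm, mouth 90 mm wide; the four pots differ only in colour. A seated lid has its origin 55 mm above the pot's origin, with 5 mm of play sideways.
- trivet: the round cork trivet, 160 mm across, 10 mm thick, lying fixed and empty on the worktop among the pots. Origin: centre of its underside. A lid parked on it stands on its centring rim, its origin 16 mm above the trivet's origin.
- pepper_mill: a loose dark wooden pepper mill, 52 mm across and 142 mm tall, standing upright near the pots; a bystander. Origin: centre of its underside.
Things that resemble listed ones, but are neither listed nor needed, are in the scene too. What is shaped like the lid_blue but white is not meant.

How it is judged (in metres and radians):
On the way:
1. one of the lids has been parked on the cork trivet and let go (((horizontal distance between lid_red and trivet below 0.05 m and z of lid_red in the frame of trivet below 0.02 m and linear speed of lid_red below 0.05 m/s and contact force between lid_red and the fingers below 0.2 N) or (horizontal distance between lid_yellow and trivet below 0.05 m and z of lid_yellow in the frame of trivet below 0.02 m and linear speed of lid_yellow below 0.05 m/s and contact force between lid_yellow and the fingers below 0.2 N) or (horizontal distance between lid_blue and trivet below 0.05 m and z of lid_blue in the frame of trivet below 0.02 m and linear speed of lid_blue below 0.05 m/s and contact force between lid_blue and the fingers below 0.2 N) or (horizontal distance between lid_green and trivet below 0.05 m and z of lid_green in the frame of trivet below 0.02 m and linear speed of lid_green below 0.05 m/s and contact force between lid_green and the fingers below 0.2 N))), for 0.1 s.
At the end, for the whole second after the job is handed in: Each lid lies flat and at rest on the pot of its own colour: centre within 9 mm of the pot's axis, underside within 3 mm of rim height (55 mm above the pot's underside), tilt under 0.06 rad, slower than 20 mm/s; pots upright within 0.1 rad, pepper mill at rest (horizontal distance between lid_red and pot_red below 0.009 m and z of lid_red in the frame of pot_red between 0.052 and 0.058 m and angle between each of lid_red, lid_yellow, lid_blue, lid_green's own z axis and vertical below 0.06 rad and linear speed of each of lid_red, lid_yellow, lid_blue, lid_green, pepper_mill below 0.02 m/s and angle between each of pot_red, pot_yellow, pot_blue, pot_green's own z axis and vertical below 0.1 rad and horizontal distance between lid_yellow and pot_yellow below 0.009 m and z of lid_yellow in the frame of pot_yellow between 0.052 and 0.058 m and horizontal distance between lid_blue and pot_blue below 0.009 m and z of lid_blue in the frame of pot_blue between 0.052 and 0.058 m and horizontal distance between lid_green and pot_green below 0.009 m and z of lid_green in the frame of pot_green between 0.052 and 0.058 m); the robot touches nothing.
It fails at once if a lid is lowered to the worktop (below 45 mm) away from the cork trivet, or tips over ((height (world z) of lid_red below 0.045 m and horizontal distance between lid_red and trivet above 0.09 m) or angle between any of lid_red, lid_yellow, lid_blue, lid_green's own z axis and vertical above 0.7 rad or (height (world z) of lid_yellow below 0.045 m and horizontal distance between lid_yellow and trivet above 0.09 m) or (height (world z) of lid_blue below 0.045 m and horizontal distance between lid_blue and trivet above 0.09 m) or (height (world z) of lid_green below 0.045 m and horizontal distance between lid_green and trivet above 0.09 m)).
It fails at once if a lid is dropped or banged down: faster than 0.4 m/s at or below 12 mm above the pots' rims ((height (world z) of lid_red below 0.067 m and linear speed of lid_red above 0.4 m/s) or (height (world z) of lid_yellow below 0.067 m and linear speed of lid_yellow above 0.4 m/s) or (height (world z) of lid_blue below 0.067 m and linear speed of lid_blue above 0.4 m/s) or (height (world z) of lid_green below 0.067 m and linear speed of lid_green above 0.4 m/s)).
It fails at once if a lid is stacked on or knocked against another lid (contact force between any of lid_yellow, lid_blue, lid_green and lid_red above 1.2 N or contact force between any of lid_blue, lid_green and lid_yellow above 1.2 N or contact force between lid_green and lid_blue above 1.2 N).
It fails at once if a pot is shoved more than 30 mm, lifted or tipped (distance of any of pot_red, pot_yellow, pot_blue, pot_green from where it was at the start of the episode above 0.03 m or angle between any of pot_red, pot_yellow, pot_blue, pot_green's own z axis and vertical above 0.35 rad).
It fails at once if the pepper mill is shoved more than 30 mm or knocked over (distance of pepper_mill from where it was at the start of the episode above 0.03 m or angle between pepper_mill's own z axis and vertical above 0.4 rad).
It also fails if it takes over 128 s, if anything falls off the work surface, if the arm or the gripper's body presses on something with over 40 N, if the wrist force passes 120 N, or if a joint passes its speed limit or range.

## Working session

There is one attempt and no reset: what is moved stays moved. The work goes in short steps, Python scripts to look and compute and a tool call to move; the robot and the scene stay as the last step left them, time stands still between calls to the robot, and variables do not carry over. Pictures are saved under pics/ and viewed, at most 14 in all, crops included, and the job is handed in when it is done.

Besides the shell and the picture viewer there is one more tool, called after "Call:" in YAML: its name, and indented under it one key for each argument. step_arm: Moves the arm, as the interface text tells. Its arguments: {"type":"object","properties":{"rows":{"type":"array"},"fingers":{"type":"number"},"squeeze":{"type":"number"}},"required":["rows"]}

```bash
ls; mkdir -p pics; python3 - <<'E'
from bench import r,snapshot,get_calibration
import cv2
for n in("scene","top"):
    cv2.imwrite(f"pics/{n}0.png",snapshot(n)); print(n,get_calibration(n))
print(r.sense())
E
```

```text
pics
scene {'fovy': 53.205625197628876, 'cx': 285.39597030055734, 'cy': 211.6274978338896, 'dist': array([-0.12136541,  0.        ,  0.        ,  0.        ,  0.        ]), 'eye': array([1028.20375473, -762.0314226 ,  740.87721825]), 'orientation': array([52.78686045, -0.22826044, 32.55016303])}
top {'fovy': 50.157596769722076, 'cx': 283.06596446121, 'cy': 217.60413025399998, 'dist': array([-0.03906914,  0.        ,  0.        ,  0.        ,  0.        ]), 'eye': array([ 310.7871207 ,   19.8321188 , 1259.80405838]), 'orientation': array([ 10.72620766,  -0.88427299, -88.58813197])}
{'time': 0.1, 'joint_pos': array([-7.89782090e+01,  7.51079492e+00,  8.53230724e+01, -1.10932877e-04,
        8.72614393e+01, -4.89300037e+00]), 'qd': array([-7.13436450e-05, -1.01567746e-01, -1.65092719e-01, -8.65936289e-03,
       -5.91646973e-02,  6.55562044e-02]), 'joint_efforts': array([ 1.15499352e-03, -5.70951855e+01, -5.01942337e+01, -2.12577916e-04,
        8.19372159e-03, -1.54963658e-05]), 'tool_pos': array([ 164.45488304, -576.52884673,  241.34885623]), 'tcp_rot': array([-1.79905031e+02, -8.01879519e-03,  1.59147901e+01]), 'ft_force': array([ 0.33555357, -0.01524672,  0.08039966]), 'wrist_torque': array([ 0.02762808, -0.00490161,  0.01326413]), 'grip_force': 0.0, 'finger_gap': 85.39843095431819}
```

View pics/scene0.png

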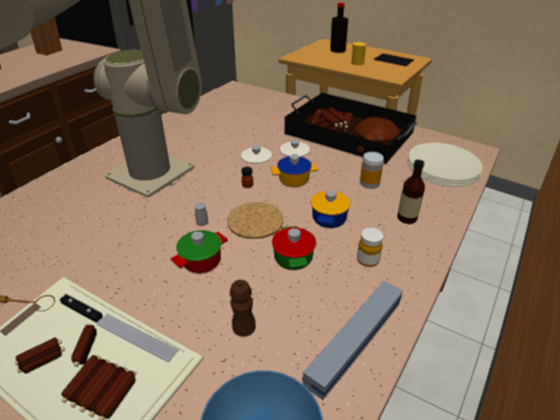

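View pics/top0.png

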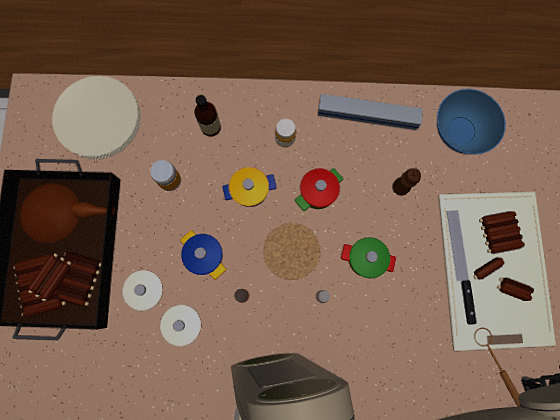

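The top view shows two swaps: the green lid (372,257) is on the red pot and the red lid (320,185) is on the green pot. The yellow lid (248,184) is on the blue pot and the blue lid (202,254) is on the yellow pot. The trivet is at (292,250) and the mill base at about (402,187).

```bash
cat > h.py <<'E'
import numpy as np,cv2
from scipy.spatial.transform import Rotation as R
from bench import r,snapshot,get_calibration
def world(c,uv,z):
    f=210/np.tan(np.radians(c["fovy"]/2)); K=np.array([[f,0,c["cx"]],[0,f,c["cy"]],[0,0,1]])
    p=cv2.undistortPoints(np.array(uv,float).reshape(-1,1,2),K,c["dist"])[:,0]
    d=np.c_[p[:,0],-p[:,1],-np.ones(len(p))]@R.from_euler("xyz",c["orientation"],degrees=True).as_matrix().T
    return c["eye"]+d*((z-c["eye"][2])/d[:,2])[:,None]
def pix(c,X):
    f=210/np.tan(np.radians(c["fovy"]/2)); K=np.array([[f,0,c["cx"]],[0,f,c["cy"]],[0,0,1]])
    q=(np.array(X,float).reshape(-1,3)-c["eye"])@R.from_euler("xyz",c["orientation"],degrees=True).as_matrix()
    return cv2.projectPoints(q*[1,-1,-1],np.zeros(3),np.zeros(3),K,c["dist"])[0][:,0]
HUE={"red":None,"yellow":(18,32),"green":(45,80),"blue":(105,130)}
def mask(im,col,smin=130):
    h,s,v=cv2.split(cv2.cvtColor(im,cv2.COLOR_BGR2HSV))
    m=((h<7)|(h>173)) if col=="red" else (h>=HUE[col][0])&(h<=HUE[col][1])
    return (m&(s>smin)&(v>60)).astype(np.uint8)
def blobs(im,col,amin=30):
    cs,_=cv2.findContours(mask(im,col),cv2.RETR_EXTERNAL,cv2.CHAIN_APPROX_NONE)
    return [c for c in cs if cv2.contourArea(c)>amin]
def circ(P):  # circle fit of plane points
    A=np.c_[2*P[:,:2],np.ones(len(P))]; s=np.linalg.lstsq(A,(P[:,:2]**2).sum(1),rcond=None)[0]
    return s[:2],np.sqrt(s[2]+s[:2]@s[:2])
E
python3 - <<'E'
from h import *
im=cv2.imread("pics/top0.png");c=get_calibration("top")
for col in HUE:
    for k in blobs(im,col):
        a=cv2.contourArea(k); m=k.reshape(-1,2).mean(0)
        if not(170<m[0]<400 and 160<m[1]<290): continue
        P=world(c,cv2.convexHull(k).reshape(-1,2),57 if a>500 else 40)
        M=cv2.moments(k);ce=(M["m10"]/M["m00"],M["m01"]/M["m00"])
        print(col,a,np.round(m),*[np.round(x) for x in circ(P)],np.round(world(c,ce,57 if a>500 else 40)[0]))
print("knobs y r g b",np.round(world(c,[(248,184),(320,185),(372,257),(202,254)],88)))
print("trivet",np.round(world(c,[(292,250.5),(263.5,250),(320.5,250)],10)),"mill",np.round(world(c,[(401,188)],5)),np.round(world(c,[(414,174)],142)))
print("jars",np.round(world(c,[(241,296),(322,296),(287,140),(170,183)],20)))
E
```

```text
red 66.0 [391. 263.] [ 425. -286.] 20.0 [ 422. -293.   40.]
red 101.5 [346. 252.] [ 451. -171.] 21.0 [ 451. -167.   40.]
red 1153.5 [319. 187.] [628. -92.] 55.0 [627. -92.  57.]
yellow 109.5 [217. 271.] [391. 182.] 22.0 [390. 180.  40.]
yellow 68.0 [187. 236.] [480. 266.] 20.0 [483. 269.  40.]
yellow 1147.0 [248. 186.] [625. 105.] 55.0 [625. 105.  57.]
green 1219.0 [369. 257.] [ 437. -228.] 54.0 [ 436. -228.   57.]
green 103.0 [302. 202.] [588. -46.] 21.0 [586. -45.  40.]
green 44.0 [337. 175.] [ 667. -138.] 19.0 [ 670. -142.   40.]
blue 1237.5 [202. 254.] [434. 224.] 54.0 [434. 224.  57.]
blue 58.5 [226. 192.] [612. 163.] 20.0 [610. 167.  40.]
blue 71.0 [271. 182.] [643.  45.] 20.0 [643.  43.  40.]
knobs y r g b [[ 623.  104.   88.]
 [ 625.  -90.   88.]
 [ 434. -229.   88.]
 [ 430.  217.   88.]]
trivet [[ 455.  -21.   10.]
 [ 454.   59.   10.]
 [ 459. -101.   10.]] mill [[ 646. -334.    5.]] [[ 648. -330.  142.]]
jars [[ 326.  116.   20.]
 [ 331. -105.   20.]
 [ 776.    1.   20.]
 [ 638.  331.   20.]]
```

Call:
step_arm:
  rows:
    - [[15,-11,0],1]
    - [[50,-37,2],3]
    - [[90,-66,4],5]
    - [[130,-95,6],7]
    - [[170,-124,8],9]
    - [[210,-153,9],11]
    - [[250,-182,10],13]
    - [[290,-211,11],15]
    - [[330,-240,11],15.9]
    - [[350,-255,11],15.9]
    - [[357,-260,11],15.9]
    - [[357,-260,11],15.9]
  fingers: 1
  squeeze: 40

```text
time: 1.3
tool_pos: [436.8, -228.3, 231.0]
tcp_rot: [-180.0, 0.0, 0.1]
ft_force: [-0.2, -0.0, 0.2]
finger_gap: 85.4
grip_force: 0.0
```

```bash
python3 - <<'E'
from h import *
s=r.sense();c=get_calibration("wrist");im=snapshot("wrist");cv2.imwrite("pics/w1.png",im)
print(s["tool_pos"],s["tcp_rot"],c)
for z,col in((57,"green"),):
    for k in blobs(im,col,300):
        print(k.reshape(-1,2).mean(0),circ(world(c,cv2.convexHull(k).reshape(-1,2),z)))
print(pix(c,[(437,-229,90),(437,-229,59)]))
E
```

```text
[ 436.8243271  -228.32213441  230.97287732] [-1.79986885e+02  3.47460904e-02  1.41824543e-01] {'fovy': 67.88379653764446, 'cx': 282.00067870532905, 'cy': 209.83315433696194, 'dist': array([0.00131824, 0.        , 0.        , 0.        , 0.        ]), 'eye': array([ 508.36616203, -229.58758079,  362.76325821]), 'orientation': array([-1.63179069e+01,  2.15411897e-02, -8.98943614e+01])}
[283.40849673 190.04901961] (array([ 436.75554763, -230.96305951]), np.float64(55.03428086534489))
[80.42608696 31.64347826] (array([583.37774045, -55.645975  ]), np.float64(21.53158194770834))
[[281.31800806 200.8130575 ]
 [281.39486303 192.95198221]]
```

View pics/w1.png

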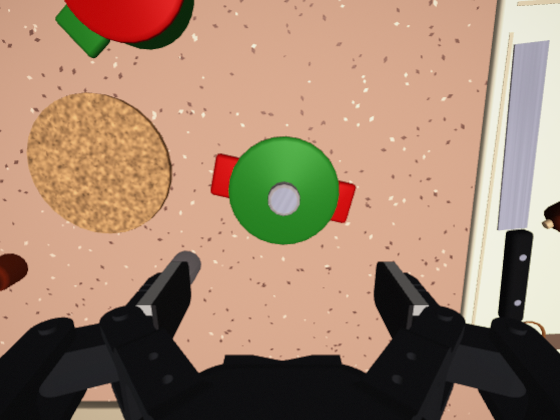

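The wrist view shows the green lid at (283,190), its knob at (284,199) and the red lugs. This agrees with the top view to within 2 mm, so I'll descend and grip.

Call:
step_arm:
  rows:
    - [[0,2,20],0]
    - [[0,2,55],0]
    - [[0,2,90],0]
    - [[0,2,120],0]
    - [[0,2,140],0]
    - [[0,2,150],0]
    - [[0,2,154],0]
    - [[0,2,155],0]
    - [[0,2,155],0]
  fingers: 1

```text
time: 2.25
tool_pos: [437.2, -231.9, 77.5]
tcp_rot: [179.9, -0.1, -0.0]
ft_force: [-0.1, 0.2, -0.1]
finger_gap: 85.3
grip_force: 0.0
```

Call:
step_arm:
  rows:
    - [[0,0,0],0]
    - [[0,0,0],0]
    - [[0,0,0],0]
    - [[0,0,0],0]
    - [[0,0,0],0]
    - [[0,0,0],0]
    - [[0,0,0],0]
    - [[0,0,0],0]
  fingers: 0
  squeeze: 30

```text
time: 3.05
tool_pos: [436.9, -231.1, 76.8]
tcp_rot: [180.0, -0.0, 0.0]
ft_force: [-0.8, 1.2, 5.1]
finger_gap: 28.5
grip_force: 29.7
```

Call:
step_arm:
  rows:
    - [[0,0,-3],0]
    - [[0,0,-10],0]
    - [[0,0,-22],0]
    - [[0,0,-40],0]
    - [[0,0,-60],0]
    - [[0,0,-78],0]
    - [[0,0,-90],0]
    - [[0,0,-95],0]
    - [[0,0,-95],0]
    - [[0,0,-95],0]

```text
time: 4.05
tool_pos: [436.2, -230.8, 170.5]
tcp_rot: [-180.0, 0.1, 0.0]
ft_force: [-0.4, -0.3, -2.8]
finger_gap: 28.4
grip_force: 29.9
```

```bash
python3 - <<'E'
from h import *
s=r.sense();c=get_calibration("wrist");im=snapshot("wrist");cv2.imwrite("pics/w2.png",im)
print(s["tool_pos"],s["tcp_rot"],s["ft_force"],s["grip_force"],s["finger_gap"])
E
```

```text
[ 436.16745769 -230.80073351  170.49895242] [-1.79962603e+02  5.77428766e-02  1.83476387e-02] [-0.41389572 -0.29721993 -2.82953411] 29.90567266358994 28.441325846928077
```

View pics/w2.png

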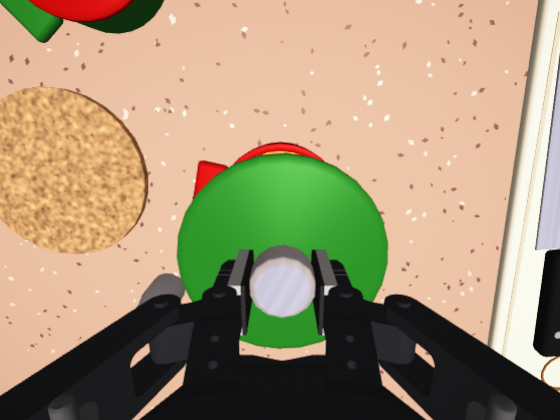

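The lid hangs level at (283,250). I'll carry it to the trivet.

Call:
step_arm:
  rows:
    - [[1,-6,0],0]
    - [[2,-25,0],0]
    - [[5,-50,0],0]
    - [[7,-75,0],0]
    - [[10,-100,0],0]
    - [[12,-125,0],0]
    - [[15,-150,0],0]
    - [[17,-175,0],0]
    - [[19,-195,0],0]
    - [[20,-207,5],0]
    - [[20,-210,20],0]
    - [[20,-210,40],0]

```text
time: 5.3
tool_pos: [457.0, -20.4, 131.1]
tcp_rot: [180.0, -0.1, 0.1]
ft_force: [0.4, -0.5, -0.8]
finger_gap: 28.6
grip_force: 30.0
```

Call:
step_arm:
  rows:
    - [[0,0,20],0]
    - [[0,0,40],0]
    - [[0,0,58],0]
    - [[0,0,72],0]
    - [[0,0,80],0]
    - [[0,0,84],0]
    - [[0,0,86],0]
    - [[0,0,86],0]
    - [[0,0,86],0]

```text
time: 6.2
tool_pos: [457.1, -21.1, 46.0]
tcp_rot: [180.0, -0.1, 0.0]
ft_force: [1.2, -0.1, -1.0]
finger_gap: 28.4
grip_force: 30.0
```

Now 46.0, with a target of about 37.8. I'll creep down.

Call:
step_arm:
  rows:
    - [[0,0,2],0]
    - [[0,0,4],0]
    - [[0,0,6],0]
    - [[0,0,7.5],0]
    - [[0,0,8],0]
    - [[0,0,8.2],0]
    - [[0,0,8.2],0]
    - [[0,0,8.2],0]

```text
time: 7.0
tool_pos: [456.5, -21.1, 37.8]
tcp_rot: [-180.0, 0.0, 0.0]
ft_force: [-6.6, 0.9, 8.5]
finger_gap: 28.3
grip_force: 30.9
```

Call:
step_arm:
  rows:
    - [[0,0,0],0]
    - [[0,0,0],0]
    - [[0,0,0],0]
    - [[0,0,0],0]
    - [[0,0,0],0]
    - [[0,0,-3],0]
    - [[0,0,-20],0]
    - [[0,0,-50],0]
    - [[0,0,-85],0]
    - [[0,0,-120],0]
    - [[0,0,-140],0]
    - [[0,0,-145],0]
  fingers: 1

```text
time: 8.2
tool_pos: [458.3, -21.3, 185.5]
tcp_rot: [179.9, -0.3, 0.0]
ft_force: [0.5, -0.1, -0.2]
finger_gap: 85.6
grip_force: 0.0
```

Call:
step_arm:
  rows:
    - [[8,3,-2],0]
    - [[30,12,-8],0]
    - [[60,25,-14],0]
    - [[90,38,-20],0]
    - [[120,50,-26],0]
    - [[145,61,-30],0]
    - [[162,68,-32],0]
    - [[170,71,-32],0]
    - [[170,71,-32],0]
    - [[170,71,-32],0]

```text
time: 9.2
tool_pos: [625.6, -91.7, 212.5]
tcp_rot: [-180.0, 0.1, 0.0]
ft_force: [-0.1, -0.1, -1.0]
finger_gap: 85.3
grip_force: 0.0
```

```bash
python3 - <<'E'
from h import *
s=r.sense();c=get_calibration("wrist");im=snapshot("wrist");cv2.imwrite("pics/w3.png",im)
print(s["tool_pos"],s["tcp_rot"])
for k in blobs(im,"red",300)+blobs(im,"green",300):
    print(k.reshape(-1,2).mean(0),cv2.contourArea(k),circ(world(c,cv2.convexHull(k).reshape(-1,2),57)))
t=snapshot("top");ct=get_calibration("top");cv2.imwrite("pics/t3.png",t)
cv2.imwrite("pics/t3c.png",cv2.resize(t[150:310,180:420],None,fx=3,fy=3,interpolation=cv2.INTER_CUBIC))
E
```

```text
[625.62082401 -91.66480394 212.54406213] [-1.79962565e+02  1.42136950e-01  2.15439186e-02]
[359.8988764  338.06741573] 1532.0 (array([ 464.4114721 , -189.45390053]), np.float64(39.92968049331836))
[283.36307692 192.22153846] 10380.5 (array([627.16521466, -94.28963458]), np.float64(55.440429095227465))
[224.44444444 322.55555556] 5172.5 (array([484.92674146, -30.36635364]), np.float64(48.71503457769078))
[234.14117647 233.14117647] 561.5 (array([589.69998522, -47.91313124]), np.float64(20.6103652305861))
[332.66666667 149.20588235] 755.0 (array([ 666.58866311, -135.43106291]), np.float64(20.85040321420392))
```

View pics/t3c.png

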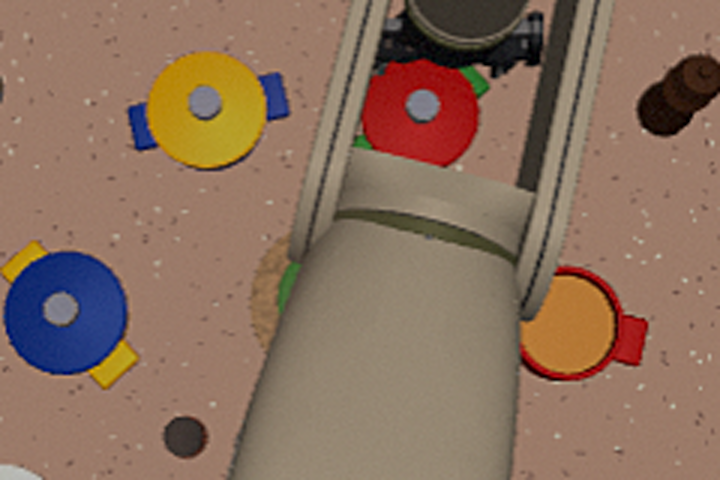

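The red lid is at (627,-94) and the red pot stands open where it was. Next I grasp the red lid.

Call:
step_arm:
  rows:
    - [[1,2,20],0]
    - [[1,2,55],0]
    - [[1,2,85],0]
    - [[1,2,110],0]
    - [[1,2,125],0]
    - [[1,2,132],0]
    - [[1,2,136],0]
    - [[1,2,136],0]
    - [[1,2,136],0]
  fingers: 1

```text
time: 10.2
tool_pos: [628.5, -94.2, 79.6]
tcp_rot: [180.0, -0.1, 0.0]
ft_force: [0.3, 0.1, 0.8]
finger_gap: 85.7
grip_force: 0.0
```

Call:
step_arm:
  rows:
    - [[0,0,0],0]
    - [[0,0,0],0]
    - [[0,0,0],0]
    - [[0,0,0],0]
    - [[0,0,0],0]
    - [[0,0,0],0]
    - [[0,0,0],0]
    - [[0,0,0],0]
  fingers: 0

```text
time: 11.0
tool_pos: [627.8, -94.1, 78.5]
tcp_rot: [180.0, -0.0, 0.0]
ft_force: [-0.2, 0.8, 4.1]
finger_gap: 28.7
grip_force: 30.1
```

Call:
step_arm:
  rows:
    - [[0,0,-3],0]
    - [[0,0,-10],0]
    - [[0,0,-22],0]
    - [[0,0,-40],0]
    - [[0,0,-60],0]
    - [[0,0,-78],0]
    - [[0,0,-90],0]
    - [[0,0,-92],0]
    - [[-5,4,-92],0]
    - [[-20,14,-92],0]
    - [[-40,29,-92],0]
    - [[-60,43,-92],0]

```text
time: 12.2
tool_pos: [565.7, -137.3, 168.2]
tcp_rot: [-180.0, 0.2, 0.0]
ft_force: [-0.6, 0.7, -1.5]
finger_gap: 28.1
grip_force: 29.8
```

Call:
step_arm:
  rows:
    - [[-21,15,0],0]
    - [[-42,30,0],0]
    - [[-63,45,0],0]
    - [[-84,60,0],0]
    - [[-105,74,0],0]
    - [[-120,85,0],0]
    - [[-128,91,0],0]
    - [[-131,93,0],0]
    - [[-131,93,0],0]
    - [[-131,93,0],0]

```text
time: 13.2
tool_pos: [437.0, -229.7, 169.9]
tcp_rot: [-180.0, -0.0, 0.0]
ft_force: [0.7, -0.1, -1.2]
finger_gap: 28.5
grip_force: 29.8
```

```bash
python3 - <<'E'
from h import *
s=r.sense();c=get_calibration("wrist");im=snapshot("wrist");cv2.imwrite("pics/w4.png",im)
print(s["tool_pos"],s["tcp_rot"],s["grip_force"])
t=snapshot("top");ct=get_calibration("top");cv2.imwrite("pics/t4.png",t)
# green pot mouth: now uncovered
for uv in ((320,188),): print(world(ct,[uv],55))
x,y,w,h=270,150,100,75
big=np.hstack([cv2.resize(im,(480,360)),cv2.resize(t[140:320,170:420],(320,230))[:0] if 0 else cv2.resize(t[150:270,270:376],(318,360),interpolation=cv2.INTER_CUBIC)])
cv2.imwrite("pics/m4.png",big)
E
```

```text
[ 436.96419965 -229.66853089  169.93967137] [-1.79980298e+02 -3.78905486e-03  3.56553275e-02] 29.83590521849692
[[625.75539379 -93.44570339  55.        ]]
```

View pics/m4.png

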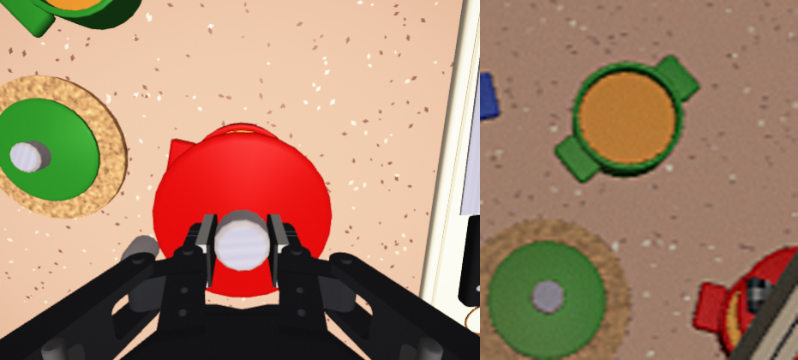

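The red lid hangs level over the red pot. The green pot is open, with its mouth at about (319,189) in the top view. I'll fit the mouth centres.

```bash
python3 - <<'E'
from h import *
c=get_calibration("top")
t=cv2.imread("pics/t4.png");m=mask(t,"green",100);m[:,:270]=0;m[225:]=0;m[:,370:]=0
cs,hi=cv2.findContours(m,cv2.RETR_CCOMP,cv2.CHAIN_APPROX_NONE)
for k,h in zip(cs,hi[0]):
    if len(k)>40: print("green","hole" if h[3]>=0 else "outer",circ(world(c,k.reshape(-1,2),55)))
t=cv2.imread("pics/t3.png");m=mask(t,"red",100)
ys,xs=np.nonzero(m[:, :]);ok=(xs>352)&(xs<400)&(ys>235)&(ys<280)
P=world(c,np.c_[xs,ys][ok],55)
Q=P[(np.hypot(P[:,0]-437,P[:,1]+230)<58)]
print("red ring mean-fit",len(Q),circ(Q))
E
```

```text
green outer (array([623.75811424, -89.17755566]), np.float64(56.67829545671877))
green hole (array([624.96554903, -90.10357414]), np.float64(47.54171920951341))
red ring mean-fit 252 (array([ 435.60451199, -230.26283805]), np.float64(49.160091156071864))
```

Call:
step_arm:
  rows:
    - [[-1,0,8],0]
    - [[-1,0,25],0]
    - [[-1,0,45],0]
    - [[-1,0,62],0]
    - [[-1,0,74],0]
    - [[-1,0,80],0]
    - [[-1,0,83],0]
    - [[-1,0,86],0]
    - [[-1,0,89],0]
    - [[-1,0,91],0]
    - [[-1,0,91.5],0]
    - [[-1,0,91.5],0]

```text
time: 14.5
tool_pos: [435.7, -230.2, 78.7]
tcp_rot: [180.0, -0.0, 0.0]
ft_force: [-0.1, -0.5, -1.9]
finger_gap: 28.6
grip_force: 29.8
```

Call:
step_arm:
  rows:
    - [[0,0,0],0]
    - [[0,0,0],0]

```text
time: 14.7
tool_pos: [435.7, -230.1, 78.8]
tcp_rot: [180.0, -0.0, 0.0]
ft_force: [-0.3, 0.0, -1.8]
finger_gap: 28.5
grip_force: 29.8
```

Call:
step_arm:
  rows:
    - [[0,0,0.5],0]
    - [[0,0,1],0]
    - [[0,0,1.3],0]
    - [[0,0,1.3],0]

```text
time: 15.1
tool_pos: [435.8, -230.2, 78.4]
tcp_rot: [180.0, -0.0, 0.0]
ft_force: [-5.3, 2.7, 10.1]
finger_gap: 28.5
grip_force: 30.8
```

Call:
step_arm:
  rows:
    - [[0,0,0],0]
    - [[0,0,0],0]
    - [[0,0,0],0]
    - [[0,0,0],0]
    - [[0,0,0],0]
    - [[0,0,-3],0]
    - [[0,0,-20],0]
    - [[0,0,-45],0]
    - [[0,0,-75],0]
    - [[0,0,-95],0]
    - [[0,0,-100],0]
    - [[0,0,-100],0]
  fingers: 1

```text
time: 16.3
tool_pos: [436.1, -230.4, 178.0]
tcp_rot: [179.9, -0.1, 0.0]
ft_force: [-0.2, 0.8, 1.3]
finger_gap: 85.3
grip_force: 0.0
```

```bash
python3 - <<'E'
from h import *
s=r.sense();c=get_calibration("wrist");im=snapshot("wrist");cv2.imwrite("pics/w5.png",im)
print(s["tool_pos"])
for col in("red","green"):
  for k in blobs(im,col,1500):
    for z in (57,18): print(col,z,circ(world(c,cv2.convexHull(k).reshape(-1,2),z)))
E
```

```text
[ 436.06255079 -230.38077942  178.00785264]
red 57 (array([ 437.16988357, -231.06367403]), np.float64(61.742251632757444))
red 18 (array([ 426.35363898, -230.97506228]), np.float64(71.26080309466067))
green 57 (array([463.49327951, -49.56174018]), np.float64(48.08244591632921))
green 18 (array([456.73520566, -21.49171453]), np.float64(55.49512076645374))
green 57 (array([609.5473255 , -80.29722676]), np.float64(50.12125407496315))
green 18 (array([625.30580905, -56.96556589]), np.float64(57.84824367497477))
```

View pics/w5.png

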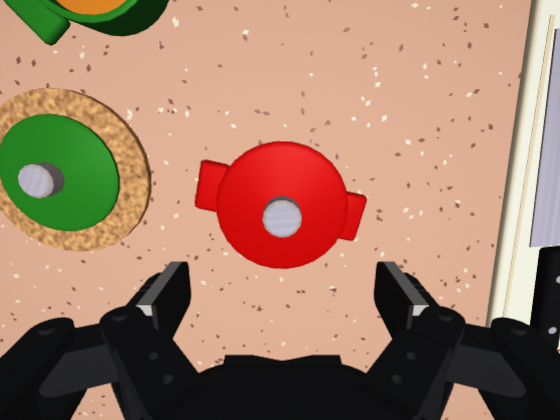

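The red lid sits flat on the red pot (282,205). The green lid is at (456.7,-21.5) on the trivet.

Call:
step_arm:
  rows:
    - [[1,-8,0],0]
    - [[3,-30,0],0]
    - [[6,-60,0],0]
    - [[9,-90,0],0]
    - [[12,-120,0],0]
    - [[15,-150,0],0]
    - [[18,-178,5],0]
    - [[20,-198,15],0]
    - [[20.5,-207,30],0]
    - [[20.5,-209,50],0]
    - [[20.5,-209,75],0]
    - [[20.5,-209,95],0]

```text
time: 17.55
tool_pos: [454.3, -20.0, 79.5]
tcp_rot: [-180.0, 0.2, 0.1]
ft_force: [0.3, 0.7, -0.4]
finger_gap: 85.2
grip_force: 0.0
```

Call:
step_arm:
  rows:
    - [[0,0,15],0]
    - [[0,0,28],0]
    - [[0,0,37],0]
    - [[0,0,42],0]
    - [[0,0,43.5],0]
    - [[0,0,43.5],0]
    - [[0,0,43.5],0]
    - [[0,0,43.5],0]

```text
time: 18.35
tool_pos: [456.6, -21.2, 39.4]
tcp_rot: [180.0, -0.1, 0.0]
ft_force: [-0.2, -0.8, 0.4]
finger_gap: 85.4
grip_force: 0.0
```

Call:
step_arm:
  rows:
    - [[0,0,0],0]
    - [[0,0,0],0]
    - [[0,0,0],0]
    - [[0,0,0],0]
    - [[0,0,0],0]
    - [[0,0,0],0]
    - [[0,0,0],0]
    - [[0,0,0],0]
  fingers: 0

```text
time: 19.15
tool_pos: [456.1, -21.1, 39.0]
tcp_rot: [180.0, -0.0, 0.0]
ft_force: [-2.8, -0.7, 5.4]
finger_gap: 28.4
grip_force: 29.8
```

Call:
step_arm:
  rows:
    - [[0,0,-3],0]
    - [[0,0,-10],0]
    - [[0,0,-22],0]
    - [[0,0,-40],0]
    - [[0,0,-65],0]
    - [[0,0,-90],0]
    - [[0,0,-112],0]
    - [[0,0,-126],0]
    - [[0,0,-132],0]
    - [[0,0,-132],0]
    - [[0,0,-132],0]
    - [[0,0,-132],0]

```text
time: 20.35
tool_pos: [455.2, -20.9, 169.4]
tcp_rot: [-180.0, 0.1, 0.0]
ft_force: [0.1, 0.1, -2.6]
finger_gap: 29.0
grip_force: 29.9
```

Call:
step_arm:
  rows:
    - [[6,3,0],0]
    - [[20,8,0],0]
    - [[42,18,0],0]
    - [[64,27,0],0]
    - [[86,36,0],0]
    - [[108,45,0],0]
    - [[130,54,0],0]
    - [[150,63,0],0]
    - [[164,69,0],0]
    - [[169,71,0],0]
    - [[169,71,0],0]
    - [[169,71,0],0]

```text
time: 21.55
tool_pos: [624.4, -91.8, 170.1]
tcp_rot: [-180.0, 0.1, 0.0]
ft_force: [-0.4, -0.3, -2.3]
finger_gap: 28.6
grip_force: 29.9
```

Call:
step_arm:
  rows:
    - [[1,0,8],0]
    - [[1.5,0,25],0]
    - [[1.5,0,45],0]
    - [[1.5,0,62],0]
    - [[1.5,0,74],0]
    - [[1.5,0,80],0]
    - [[1.5,0,83],0]
    - [[1.5,0,86],0]
    - [[1.5,0,89],0]
    - [[1.5,0,91],0]
    - [[1.5,0,91.5],0]
    - [[1.5,0,91.5],0]

```text
time: 22.75
tool_pos: [626.6, -92.0, 79.5]
tcp_rot: [180.0, -0.0, 0.0]
ft_force: [-0.2, -0.3, -2.1]
finger_gap: 28.4
grip_force: 29.9
```

Call:
step_arm:
  rows:
    - [[0,0,0],0]
    - [[0,0,0],0]

```text
time: 22.95
tool_pos: [626.7, -92.0, 79.5]
tcp_rot: [180.0, -0.0, 0.0]
ft_force: [0.0, 0.2, -2.0]
finger_gap: 28.4
grip_force: 29.9
```

Call:
step_arm:
  rows:
    - [[0,0,0.5],0]
    - [[0,0,1],0]
    - [[0,0,1.5],0]
    - [[0,0,1.7],0]
    - [[0,0,1.7],0]

```text
time: 23.45
tool_pos: [626.6, -92.0, 78.1]
tcp_rot: [180.0, -0.0, 0.0]
ft_force: [-3.3, -0.0, 3.7]
finger_gap: 28.5
grip_force: 30.4
```

Call:
step_arm:
  rows:
    - [[0,0,0],0]
    - [[0,0,0],0]
    - [[0,0,0],0]
    - [[0,0,0],0]
    - [[0,0,0],0]
    - [[0,0,-3],0]
    - [[0,0,-20],0]
    - [[0,0,-45],0]
    - [[0,0,-75],0]
    - [[0,0,-95],0]
    - [[0,0,-100],0]
    - [[0,0,-100],0]
  fingers: 1

```text
time: 24.65
tool_pos: [627.4, -92.2, 179.6]
tcp_rot: [180.0, -0.2, 0.0]
ft_force: [-0.6, -0.1, -1.6]
finger_gap: 85.6
grip_force: 0.0
```

```bash
python3 - <<'E'
from h import *
s=r.sense();c=get_calibration("wrist");im=snapshot("wrist");cv2.imwrite("pics/w6.png",im)
print(s["tool_pos"])
for k in blobs(im,"green",1500): print(circ(world(c,cv2.convexHull(k).reshape(-1,2),57)))
E
```

```text
[627.43295197 -92.21947397 179.55495125]
(array([630.22264797, -94.97081002]), np.float64(61.05100534570398))
```

View pics/w6.png

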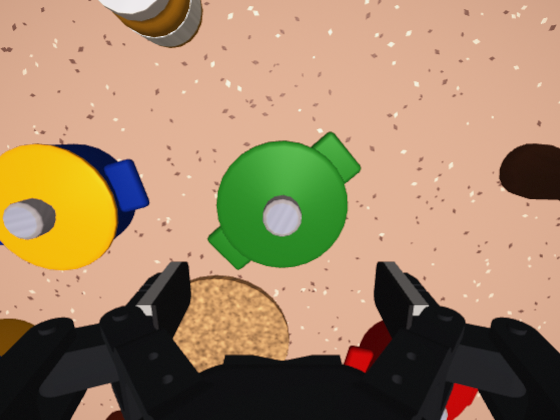

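Green is seated, with both lugs symmetric around it. Next is the blue lid on the yellow pot.

Call:
step_arm:
  rows:
    - [[-6,-9,-10],0]
    - [[-22,-36,-30],0]
    - [[-45,-74,-48],0]
    - [[-68,-111,-50],0]
    - [[-91,-148,-50],0]
    - [[-114,-186,-50],0]
    - [[-137,-223,-50],0]
    - [[-160,-261,-50],0]
    - [[-178,-292,-50],0]
    - [[-190,-311,-50],0]
    - [[-193,-316,-50],0]
    - [[-193,-316,-50],0]

```text
time: 25.9
tool_pos: [432.4, 224.4, 227.0]
tcp_rot: [180.0, 0.1, 0.1]
ft_force: [0.5, 0.5, -0.1]
finger_gap: 85.4
grip_force: 0.0
```

```bash
python3 - <<'E'
from h import *
s=r.sense();c=get_calibration("wrist");im=snapshot("wrist");cv2.imwrite("pics/w7.png",im)
print(s["tool_pos"],s["tcp_rot"],s["joint_pos"])
for k in blobs(im,"blue",1500): print(k.reshape(-1,2).mean(0),circ(world(c,cv2.convexHull(k).reshape(-1,2),57)))
for k in blobs(im,"yellow",200): print("y",k.reshape(-1,2).mean(0),circ(world(c,cv2.convexHull(k).reshape(-1,2),40)))
E
```

```text
[432.4343035  224.43671076 227.04368861] [1.79968944e+02 6.35162428e-02 1.31732210e-01] [ 2.14016900e+01 -9.76964963e+00  1.03869108e+02 -5.91338392e-03
  8.59709968e+01  1.11270360e+02]
[283.90938511 189.27831715] (array([433.96664995, 220.99824833]), np.float64(54.90907811162677))
y [327.73493976 231.01204819] (array([388.90523972, 177.30742209]), np.float64(22.041033581377846))
y [241.49484536 142.62886598] (array([477.21628019, 261.5338244 ]), np.float64(22.269544816017202))
y [424.93877551  13.6122449 ] (array([631.86561519,  95.32132458]), np.float64(58.357000775161005))
```

View pics/w7.png

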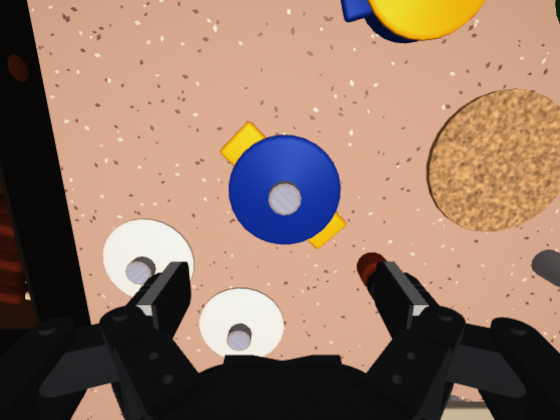

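The blue lid is at (434,221).

Call:
step_arm:
  rows:
    - [[1.5,3,20],0]
    - [[1.5,3,55],0]
    - [[1.5,3,90],0]
    - [[1.5,3,118],0]
    - [[1.5,3,136],0]
    - [[1.5,3,146],0]
    - [[1.5,3,150],0]
    - [[1.5,3,150],0]
    - [[1.5,3,150],0]
  fingers: 1

```text
time: 26.85
tool_pos: [436.0, 221.0, 78.8]
tcp_rot: [-180.0, -0.1, -0.0]
ft_force: [-0.2, 0.5, -0.2]
finger_gap: 85.4
grip_force: 0.0
```

Call:
step_arm:
  rows:
    - [[0,0,0],0]
    - [[0,0,0],0]
    - [[0,0,0],0]
    - [[0,0,0],0]
    - [[0,0,0],0]
    - [[0,0,0],0]
    - [[0,0,0],0]
    - [[0,0,0],0]
  fingers: 0

```text
time: 27.65
tool_pos: [435.2, 221.1, 78.1]
tcp_rot: [-180.0, -0.0, 0.0]
ft_force: [-1.8, -1.0, 6.7]
finger_gap: 28.7
grip_force: 29.6
```

Call:
step_arm:
  rows:
    - [[0,0,-3],0]
    - [[0,0,-10],0]
    - [[0,0,-22],0]
    - [[0,0,-40],0]
    - [[0,0,-60],0]
    - [[0,0,-78],0]
    - [[0,0,-90],0]
    - [[0,0,-95],0]
    - [[0,0,-95],0]
    - [[0,0,-95],0]

```text
time: 28.65
tool_pos: [434.5, 220.8, 171.8]
tcp_rot: [180.0, 0.1, 0.0]
ft_force: [-0.4, -1.1, -2.3]
finger_gap: 29.0
grip_force: 29.9
```

Call:
step_arm:
  rows:
    - [[1,8,0],0]
    - [[3,30,0],0]
    - [[6,60,0],0]
    - [[8,90,0],0]
    - [[11,120,0],0]
    - [[14,150,0],0]
    - [[17,180,0],0]
    - [[19,208,0],0]
    - [[21,229,0],0]
    - [[22,239,5],0]
    - [[22,242,20],0]
    - [[22,242,40],0]

```text
time: 29.85
tool_pos: [457.3, -21.6, 132.2]
tcp_rot: [180.0, -0.1, -0.0]
ft_force: [-0.3, -0.6, -1.8]
finger_gap: 28.6
grip_force: 30.0
```

Call:
step_arm:
  rows:
    - [[0,0,20],0]
    - [[0,0,40],0]
    - [[0,0,58],0]
    - [[0,0,72],0]
    - [[0,0,80],0]
    - [[0,0,84],0]
    - [[0,0,87],0]
    - [[0,0,89],0]
    - [[0,0,90],0]
    - [[0,0,90],0]
    - [[0,0,90],0]

```text
time: 30.95
tool_pos: [457.3, -21.1, 43.0]
tcp_rot: [180.0, -0.0, 0.0]
ft_force: [-0.5, 0.0, -1.2]
finger_gap: 28.5
grip_force: 30.0
```

Call:
step_arm:
  rows:
    - [[0,0,1],0]
    - [[0,0,2],0]
    - [[0,0,3],0]
    - [[0,0,3.8],0]
    - [[0,0,4],0]
    - [[0,0,4],0]

```text
time: 31.55
tool_pos: [457.0, -21.1, 39.1]
tcp_rot: [180.0, 0.0, 0.0]
ft_force: [-3.9, -0.5, 5.9]
finger_gap: 28.7
grip_force: 30.6
```

Call:
step_arm:
  rows:
    - [[0,0,0],0]
    - [[0,0,0],0]
    - [[0,0,0],0]
    - [[0,0,0],0]
    - [[0,0,0],0]
    - [[0,0,-3],0]
    - [[0,0,-20],0]
    - [[0,0,-50],0]
    - [[0,0,-85],0]
    - [[0,0,-120],0]
    - [[0,0,-140],0]
    - [[0,0,-145],0]
  fingers: 1

```text
time: 32.75
tool_pos: [458.8, -21.3, 187.0]
tcp_rot: [180.0, -0.3, 0.0]
ft_force: [0.3, 0.1, -0.1]
finger_gap: 85.4
grip_force: 0.0
```

Call:
step_arm:
  rows:
    - [[8,-6,-2],0]
    - [[30,-23,-8],0]
    - [[60,-45,-16],0]
    - [[90,-68,-24],0]
    - [[120,-90,-30],0]
    - [[145,-109,-35],0]
    - [[160,-120,-38],0]
    - [[167,-125,-40],0]
    - [[167,-125,-40],0]
    - [[167,-125,-40],0]

```text
time: 33.75
tool_pos: [623.2, 103.7, 222.2]
tcp_rot: [180.0, 0.1, 0.0]
ft_force: [-0.2, -0.9, -0.1]
finger_gap: 84.8
grip_force: 0.0
```

```bash
python3 - <<'E'
from h import *
s=r.sense();c=get_calibration("wrist");im=snapshot("wrist");cv2.imwrite("pics/w8.png",im)
print(s["tool_pos"],s["tcp_rot"])
for k in blobs(im,"yellow",1500): print(k.reshape(-1,2).mean(0),circ(world(c,cv2.convexHull(k).reshape(-1,2),57)))
for k in blobs(im,"blue",200): print("b",k.reshape(-1,2).mean(0),circ(world(c,cv2.convexHull(k).reshape(-1,2),40)))
c=get_calibration("top");t=snapshot("top");cv2.imwrite("pics/t8.png",t)
m=mask(t,"yellow",100);m[:220]=0;m[:,240:]=0
cs,hi=cv2.findContours(m,cv2.RETR_CCOMP,cv2.CHAIN_APPROX_NONE)
for k,h in zip(cs,hi[0]):
    if len(k)>30: print("yel pot","hole" if h[3]>=0 else "outer",circ(world(c,k.reshape(-1,2),55)))
cv2.imwrite("pics/m8.png",np.hstack([cv2.resize(im,(480,360)),cv2.resize(t[190:310,160:266],(318,360),interpolation=cv2.INTER_CUBIC)]))
E
```

```text
[623.18698256 103.68497497 222.23132978] [1.79978287e+02 1.22750351e-01 1.23309325e-02]
[281.84444444 190.25396825] (array([624.50811022, 102.38016899]), np.float64(55.27626550293341))
b [363.32432432 319.51891892] (array([471.33816713, -11.52799403]), np.float64(49.376315285784585))
b [220.83333333 202.62745098] (array([610.08026419, 162.92097114]), np.float64(21.735553207274133))
b [343.87719298 170.35964912] (array([642.09753922,  43.64301436]), np.float64(22.29640452544092))
yel pot outer (array([443.21975831, 242.47894607]), np.float64(37.854751433142496))
yel pot outer (array([496.72140425, 179.27998929]), np.float64(14.356449550081074))
```

View pics/m8.png

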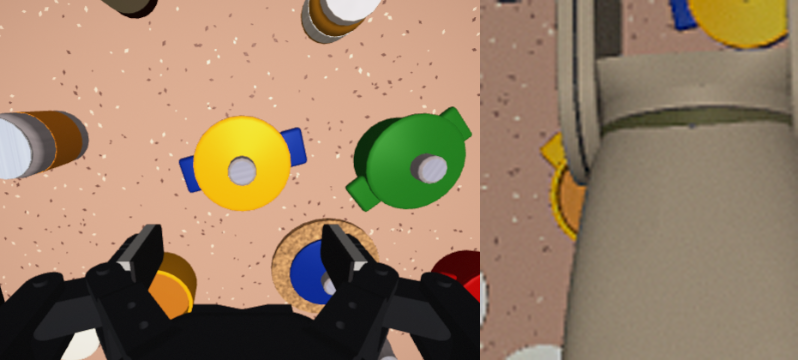

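The yellow lid is at (624.5,102.5) on the blue pot. I'll grasp it.

Call:
step_arm:
  rows:
    - [[0.5,1,20],0]
    - [[0.5,1,55],0]
    - [[0.5,1,88],0]
    - [[0.5,1,115],0]
    - [[0.5,1,132],0]
    - [[0.5,1,141],0]
    - [[0.5,1,145],0]
    - [[0.5,1,145],0]
    - [[0.5,1,145],0]
  fingers: 1

```text
time: 34.75
tool_pos: [625.6, 103.1, 80.3]
tcp_rot: [-180.0, -0.1, 0.0]
ft_force: [-0.5, -0.1, 0.2]
finger_gap: 85.5
grip_force: 0.0
```

Call:
step_arm:
  rows:
    - [[0,0,0],0]
    - [[0,0,0],0]
    - [[0,0,0],0]
    - [[0,0,0],0]
    - [[0,0,0],0]
    - [[0,0,0],0]
    - [[0,0,0],0]
    - [[0,0,0],0]
  fingers: 0

```text
time: 35.55
tool_pos: [624.7, 103.0, 79.0]
tcp_rot: [-180.0, -0.0, 0.0]
ft_force: [-1.2, -0.6, 5.9]
finger_gap: 28.4
grip_force: 30.1
```

Call:
step_arm:
  rows:
    - [[0,0,-3],0]
    - [[0,0,-10],0]
    - [[0,0,-22],0]
    - [[0,0,-40],0]
    - [[0,0,-60],0]
    - [[0,0,-78],0]
    - [[0,0,-90],0]
    - [[0,0,-92],0]
    - [[0,0,-92],0]
    - [[0,0,-92],0]

```text
time: 36.55
tool_pos: [623.8, 102.9, 169.4]
tcp_rot: [180.0, 0.1, 0.0]
ft_force: [-0.3, -0.1, -1.3]
finger_gap: 28.4
grip_force: 29.9
```

Call:
step_arm:
  rows:
    - [[-6,-4,0],0]
    - [[-22,-14,0],0]
    - [[-44,-28,0],0]
    - [[-66,-42,0],0]
    - [[-88,-55,0],0]
    - [[-110,-69,0],0]
    - [[-132,-83,0],0]
    - [[-154,-97,0],0]
    - [[-172,-108,0],0]
    - [[-184,-116,0],0]
    - [[-189,-119,0],0]
    - [[-189,-119,0],0]

```text
time: 37.75
tool_pos: [435.0, 222.2, 170.4]
tcp_rot: [180.0, 0.0, 0.1]
ft_force: [0.2, -0.2, -0.8]
finger_gap: 27.9
grip_force: 29.9
```

Call:
step_arm:
  rows:
    - [[0,0,0],0]
    - [[0,0,8],0]
    - [[0,0,25],0]
    - [[0,0,45],0]
    - [[0,0,62],0]
    - [[0,0,74],0]
    - [[0,0,80],0]
    - [[0,0,83],0]
    - [[0,0,86],0]
    - [[0,0,88],0]
    - [[0,0,88.5],0]
    - [[0,0,88.5],0]

```text
time: 38.95
tool_pos: [435.7, 222.1, 82.5]
tcp_rot: [-180.0, -0.0, 0.0]
ft_force: [0.3, 0.2, -1.2]
finger_gap: 28.3
grip_force: 29.9
```

Call:
step_arm:
  rows:
    - [[0,0,0],0]
    - [[0,0,0],0]

```text
time: 39.15
tool_pos: [435.6, 222.0, 82.4]
tcp_rot: [-180.0, -0.0, 0.0]
ft_force: [-0.3, 0.1, -2.5]
finger_gap: 28.5
grip_force: 29.9
```

Call:
step_arm:
  rows:
    - [[0,0,1],0]
    - [[0,0,2],0]
    - [[0,0,3],0]
    - [[0,0,3.6],0]
    - [[0,0,3.8],0]
    - [[0,0,3.8],0]

```text
time: 39.75
tool_pos: [435.5, 222.0, 79.0]
tcp_rot: [180.0, 0.0, 0.0]
ft_force: [-5.1, -2.4, 6.5]
finger_gap: 28.3
grip_force: 30.6
```

Call:
step_arm:
  rows:
    - [[0,0,0],0]
    - [[0,0,0],0]
    - [[0,0,0],0]
    - [[0,0,0],0]
    - [[0,0,0],0]
    - [[0,0,-3],0]
    - [[0,0,-20],0]
    - [[0,0,-45],0]
    - [[0,0,-75],0]
    - [[0,0,-95],0]
    - [[0,0,-100],0]
    - [[0,0,-100],0]
  fingers: 1

```text
time: 40.95
tool_pos: [436.0, 222.2, 179.0]
tcp_rot: [-180.0, -0.1, 0.0]
ft_force: [-0.2, -0.0, -1.0]
finger_gap: 85.1
grip_force: 0.0
```

```bash
python3 - <<'E'
from h import *
s=r.sense();c=get_calibration("wrist");im=snapshot("wrist")
print(s["tool_pos"])
for k in blobs(im,"yellow",1500): print(k.reshape(-1,2).mean(0),circ(world(c,cv2.convexHull(k).reshape(-1,2),57)))
for k in blobs(im,"blue",1500): print("b",k.reshape(-1,2).mean(0),circ(world(c,cv2.convexHull(k).reshape(-1,2),18)))
c=get_calibration("top");t=snapshot("top");cv2.imwrite("pics/t9.png",t)
m=mask(t,"blue",100);m[220:]=0;m[:,300:]=0
cs,hi=cv2.findContours(m,cv2.RETR_CCOMP,cv2.CHAIN_APPROX_NONE)
for k,h in zip(cs,hi[0]):
    if len(k)>30: print("blue pot","hole" if h[3]>=0 else "outer",circ(world(c,k.reshape(-1,2),55)))
cv2.imwrite("pics/m9.png",np.hstack([cv2.resize(im,(480,360)),cv2.resize(t[150:270,196:302],(318,360),interpolation=cv2.INTER_CUBIC)]))
E
```

```text
[435.97456835 222.1615443  178.99403902]
[280.87980769 201.87740385] (array([436.10598205, 220.00392135]), np.float64(61.581763965110085))
b [528.003003   175.17117117] (array([455.96340938, -23.43515195]), np.float64(55.269048287915986))
blue pot outer (array([625.27729165, 103.51125191]), np.float64(57.98140781883074))
blue pot hole (array([626.09400731, 103.34534319]), np.float64(47.32020532935088))
```

View pics/m9.png

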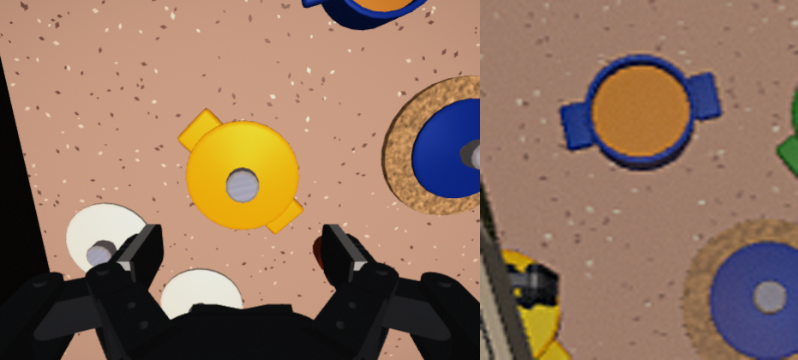

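Yellow is seated. The blue lid is on the trivet at about (456.5,-22) and the blue pot's mouth is at (626,103).

Call:
step_arm:
  rows:
    - [[1,8,0],0]
    - [[3,30,0],0]
    - [[6,62,0],0]
    - [[9,95,0],0]
    - [[12,128,0],0]
    - [[15,160,0],0]
    - [[18,192,0],0]
    - [[20,220,5],0]
    - [[21,236,20],0]
    - [[21,243,45],0]
    - [[21,243.5,70],0]
    - [[21,243.5,95],0]

```text
time: 42.25
tool_pos: [455.5, -22.4, 81.3]
tcp_rot: [-180.0, 0.1, -0.0]
ft_force: [0.1, -0.1, -1.1]
finger_gap: 85.6
grip_force: 0.0
```

Call:
step_arm:
  rows:
    - [[0,0,15],0]
    - [[0,0,28],0]
    - [[0,0,37],0]
    - [[0,0,42],0]
    - [[0,0,43.5],0]
    - [[0,0,43.5],0]
    - [[0,0,43.5],0]
    - [[0,0,43.5],0]

```text
time: 43.05
tool_pos: [457.1, -21.6, 40.5]
tcp_rot: [180.0, -0.1, 0.0]
ft_force: [-0.9, -0.5, -0.1]
finger_gap: 85.5
grip_force: 0.0
```

Call:
step_arm:
  rows:
    - [[0,0,0],0]
    - [[0,0,0],0]
    - [[0,0,0],0]
    - [[0,0,0],0]
    - [[0,0,0],0]
    - [[0,0,0],0]
    - [[0,0,0],0]
    - [[0,0,0],0]
  fingers: 0

```text
time: 43.85
tool_pos: [456.6, -21.5, 40.0]
tcp_rot: [-180.0, -0.0, 0.0]
ft_force: [-2.8, 0.8, 5.1]
finger_gap: 28.4
grip_force: 29.7
```

Call:
step_arm:
  rows:
    - [[0,0,-3],0]
    - [[0,0,-10],0]
    - [[0,0,-22],0]
    - [[0,0,-40],0]
    - [[0,0,-65],0]
    - [[0,0,-90],0]
    - [[0,0,-112],0]
    - [[0,0,-126],0]
    - [[0,0,-132],0]
    - [[0,0,-132],0]
    - [[0,0,-132],0]
    - [[0,0,-132],0]

```text
time: 45.05
tool_pos: [455.7, -21.4, 170.4]
tcp_rot: [-180.0, 0.1, 0.0]
ft_force: [-0.2, 0.7, -2.3]
finger_gap: 28.6
grip_force: 29.8
```

Call:
step_arm:
  rows:
    - [[6,-4,0],0]
    - [[20,-15,0],0]
    - [[42,-31,0],0]
    - [[64,-47,0],0]
    - [[86,-63,0],0]
    - [[108,-79,0],0]
    - [[130,-95,0],0]
    - [[150,-110,0],0]
    - [[164,-120,0],0]
    - [[170,-124.5,0],0]
    - [[170,-124.5,0],0]
    - [[170,-124.5,0],0]

```text
time: 46.25
tool_pos: [625.9, 102.7, 171.1]
tcp_rot: [180.0, 0.1, 0.0]
ft_force: [-0.5, -0.4, -1.9]
finger_gap: 28.3
grip_force: 29.9
```

Call:
step_arm:
  rows:
    - [[0,0,0],0]
    - [[0,0,8],0]
    - [[0,0,25],0]
    - [[0,0,45],0]
    - [[0,0,62],0]
    - [[0,0,74],0]
    - [[0,0,80],0]
    - [[0,0,83],0]
    - [[0,0,86],0]
    - [[0,0,88],0]
    - [[0,0,88.5],0]
    - [[0,0,88.5],0]

```text
time: 47.45
tool_pos: [626.8, 103.0, 83.7]
tcp_rot: [-180.0, -0.0, 0.0]
ft_force: [0.3, -0.3, -1.2]
finger_gap: 28.8
grip_force: 29.9
```

Call:
step_arm:
  rows:
    - [[0,0,0],0]
    - [[0,0,0],0]

```text
time: 47.65
tool_pos: [626.7, 103.0, 83.6]
tcp_rot: [-180.0, -0.0, 0.0]
ft_force: [0.6, 0.3, -1.3]
finger_gap: 28.4
grip_force: 29.9
```

Call:
step_arm:
  rows:
    - [[0,0,1],0]
    - [[0,0,2],0]
    - [[0,0,3],0]
    - [[0,0,4],0]
    - [[0,0,4.5],0]
    - [[0,0,4.8],0]
    - [[0,0,4.8],0]

```text
time: 48.35
tool_pos: [626.6, 103.0, 79.1]
tcp_rot: [-180.0, -0.0, 0.0]
ft_force: [-3.9, -0.7, 4.4]
finger_gap: 28.5
grip_force: 30.4
```

Call:
step_arm:
  rows:
    - [[0,0,0],0]
    - [[0,0,0],0]
    - [[0,0,0],0]
    - [[0,0,0],0]
    - [[0,0,0],0]
    - [[0,0,-3],0]
    - [[0,0,-20],0]
    - [[0,0,-45],0]
    - [[0,0,-75],0]
    - [[0,0,-95],0]
    - [[0,0,-120],0]
    - [[0,0,-130],0]
  fingers: 1

```text
time: 49.55
tool_pos: [628.1, 103.2, 213.4]
tcp_rot: [-180.0, -0.3, 0.0]
ft_force: [0.3, -0.3, -0.2]
finger_gap: 85.2
grip_force: 0.0
```

Call:
step_arm:
  rows:
    - [[-30,20,0],0]
    - [[-70,50,0],0]
    - [[-110,80,-10],0]
    - [[-150,110,-20],0]
    - [[-170,124,-20],0]
    - [[-170,124,-20],0]

```text
time: 50.15
tool_pos: [454.8, -22.7, 229.3]
tcp_rot: [180.0, -0.1, -0.1]
ft_force: [-0.2, 0.1, -0.2]
finger_gap: 85.4
grip_force: 0.0
```

```bash
python3 - <<'E'
from h import *
print(r.sense()["tool_pos"])
im=snapshot("wrist");s=snapshot("scene")
cv2.imwrite("pics/m10.png",np.hstack([cv2.resize(im,(400,300)),cv2.resize(s[130:280,160:360],(400,300),interpolation=cv2.INTER_CUBIC)]))
t=snapshot("top");c=get_calibration("top")
for col in HUE:
  for k in blobs(t,col,400): print(col,k.reshape(-1,2).mean(0).round(),cv2.contourArea(k),circ(world(c,cv2.convexHull(k).reshape(-1,2),57)))
E
```

```text
[454.77898637 -22.69719479 229.31198734]
red [368. 258.] 1430.5 (array([ 436.68362367, -228.71649285]), np.float64(62.133474339850444))
yellow [202. 254.] 1463.5 (array([432.19176946, 222.28837745]), np.float64(63.738762279366284))
blue [245. 187.] 1120.0 (array([623.13729666, 113.05754563]), np.float64(58.350473578370895))
blue [463. 127.] 572.0 (array([ 814.45368062, -501.16582452]), np.float64(46.667528701011925))
```

View pics/m10.png

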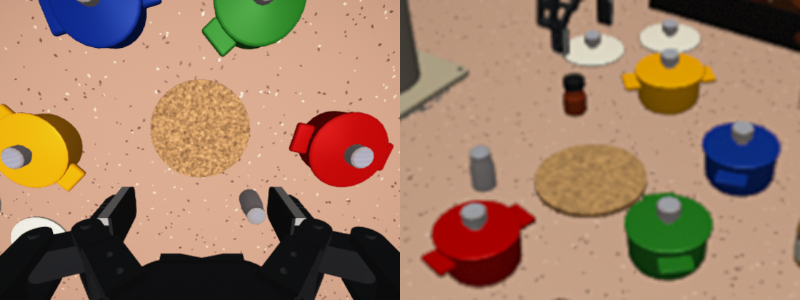

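All four lids sit flat on the pots of their own colour, the trivet is empty and the gripper is clear. I'm handing in.

```bash
python3 -c "
from bench import r
print(r.hand_in())"
```

```text
the job is handed in; nothing more can be done
None
```

All four lids are on the pots of their own colour; in the last pictures they lie flat, and I handed the job in after about 50 s of the 128 s allowed (hand-in reported no verdict).

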